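# Fit the battery pack to the microscope lamp

## Task

Get the microscope lamp running: lift the empty top tray off the stack and stand it on the rubber mat, take the battery pack out of the tray below, and slide it up the lamp's sloping shoe until it is fully home and the spring catch holds it. Then push the lamp's toggle switch over to on, away from the front of the stand. Let go of everything and do not disturb the other things on the bench.

Things in the scene. Friction and masses are not known exactly. Their poses are not given: they have to be found in the camera images.
- tray_top: Upper of two stacked steel trays: empty, 130 (x) x 150 (y) mm, walls to 34 mm above its origin, and a bridge handle over its middle: a bar along its x axis, 14 mm wide (y), 12 mm thick, top 78 mm above the origin. A 4 mm step beneath, 3 mm smaller all round than the opening of the tray below, drops into that. Origin: centre of the step's underside; z up. About 0.3 kg.
- tray_handle (a point): Middle of the upper tray's handle bar, 72 mm above the tray's origin.
- tray_low: Lower steel tray, open box 130 (x) x 150 (y) x 56 mm high, walls and floor 4 mm thick. Origin: centre of its underside; z up. It holds the battery pack.
- pack: Lamp battery pack, grey, in the lower tray, hidden until the upper is lifted. Flat foot 60 (x) x 42 (y) x 5 mm, on it a body 52 (x) x 30 (y) mm; whole height 42 mm. The same both ways round (half a turn about z). Origin: centre of the foot's underside; x along its length, z out of its top. About 0.22 kg.
- mat: Flat black rubber mat on the bench, 170 (x) x 190 (y) x 4 mm. Origin: centre of its underside.
- lamp_stand: Microscope lamp stand, fixed: white base plate 170 (x) x 160 (y) x 12 mm with the sloping battery shoe (on its -y half), a toggle switch (+y half) and a gooseneck lamp (+x, +y corner, leaning away to +x, 0.15 m high). Origin: centre of its underside; its front is -x.
- shoe: The lamp's battery shoe: aluminium channel sloping up at 30 degrees away from the stand's front. x up the slope, y across, z square out of the slope; origin on the channel's floor and centre line. The floor runs from x = -16 mm (lower, open end) to a stop wall at x = 112 mm, is 45 mm wide and slippery. A spring catch stands 4 mm out of the floor, its upper face at x = 50 mm.
- shoe_open (a point): Point on the shoe's floor at x = 19 mm, same axes: middle of its lower part (x = -16 to 57 mm), which is open above, with side guides leaning outwards 10 mm high; the pack's foot can be laid on the floor here. From 57 to 64 mm flared lead-ins (top 13 mm above the floor) of the lips.
- shoe_home (a point): Point on the shoe's floor at x = 81 mm, same axes: where the pack's origin is when home (+-1 mm along x, foot between catch and stop wall, pack x along shoe x either way round). From x = 64 mm up, lips overhang the foot: underside 7.2 mm, top 11.2 mm above the floor, with a gap 34 mm wide for the pack's body.
- catch (a joint): Spring catch in the shoe's floor: 0 = fully up, 0.006 m = pushed right down. The pack's foot pushes it down (4 mm, about 1.5 N) while it is over it; it springs up behind the foot when the pack is home.
- lever (a joint): Toggle switch of the lamp, hinged about the stand's y axis: 0 = off (leans 0.5 rad towards the stand's -x), 1.0 = on (leans 0.5 rad towards +x). It stays where it is left; pushing takes about 2 N. Its pivot is 34 mm above the bench.
- lever_tip (a point): Centre of the round knob (26 mm across) at the end of the toggle switch, 50 mm from its pivot; the block under it is 70 (x) x 50 (y) mm, its top 37 mm above the bench.
- dropper: Bystander, not to be disturbed: small amber dropper bottle, 32 mm across, 70 mm tall. Origin: centre of its underside.
- petri: Bystander, not to be disturbed: flat closed glass dish, 90 mm across, 14 mm tall. Origin: centre of its underside.
- slide_box: Bystander, not to be disturbed: wooden slide box, 85 x 70 x 34 mm. Origin: centre of its underside.
- beaker: Bystander, not to be disturbed: glass beaker, 66 mm across, 85 mm tall. Origin: centre of its underside.
- tape: Bystander, not to be disturbed: yellow tape measure standing on edge, 60 x 30 x 55 mm. Origin: centre of its underside.
- spatula: Bystander, not to be disturbed: lab spatula lying flat, 150 mm long. Origin: centre of its underside (spatula: on its axis at the middle).
Mind the look-alikes: they are no part of the job. Leave any yellow look-alike of the tray_top alone.

How it is judged:
By the outcome, as a careful person would: the job done as asked, in the order asked, and still so for the second after the job is handed in, with the robot touching nothing.
It also fails if it takes over 72 s, if anything falls off the work surface, if the arm or the gripper's body presses on something with over 40 N, if the wrist force passes 120 N, or if a joint passes its speed limit or range.

## Robot

A 6-joint arm with a two-finger parallel gripper is mounted at the origin on the work surface. World frame = base frame: x ahead of the robot, y to its left, z up, the work surface at z = 0. Lengths are in mm, angles in rad, forces in N, time in s.
With the tool pointing down it reaches from about 325 to 750 mm from the base axis. Payload 7.6 kg.
Tool frame: the origin (TCP) lies midway between the tips of the shut fingers; the grasp point (between the pads) lies 19 mm behind it (grip_point_offset is the distance from the TCP to the grasp point, in mm); z points along the fingers, y is the line along which they close (so a half turn about z gives the same grasp; the last joint's range is limited). The gripper opens to 85 mm and grips with 20 to 120 N. Pads are 22 mm wide; open, the fingers measure 114 mm over their backs; the gripper's body (76 mm by 85 mm) begins 54 mm behind the grasp point. The pads swing forward as they close: fully open they stand 13 mm farther back than shut.
Start: joints at [-1.402, 0.052, 1.401, -0, 1.689, -0.07], TCP at [124.206, -510.116, 231.323] pointing down, gripper open.
Joint ranges: [-2.9, 2.9], [-0.91, 2.17], [0.12, 2.37], [-1.06, 4.2], [0.26, 2.73], [-2.93, 2.93]. Speed limits (rad/s): [2.57, 2.57, 3.01, 3.14, 3.14, 3.14].

## Interface

Orientations are given as a unit quaternion [w, x, y, z].
In Python, from cell import observe, capture, sign_off, boxes_of, trace, grip_point_offset gives the robot as it stands.
- The arm moves only by the tool arm_command, never from a script. Its argument "increments" is a list of rows, each a list of 3 entries, a list of its own where there are three numbers: the shift along the tool's x, y, z as a fraction of full scale, then the turn, a rotation vector about the tool's x, y, z as a fraction of full scale, then the opening, from -1 (shut) to 1 (fully open). In form: [[[dx, dy, dz], [rx, ry, rz], fingers], ...]. A call has 1 to 20 rows; each row shifts and turns the commanded pose from where the row before left it, along the tool's axes as they then stand; what a row does not reach is not made up. Full scale, the value 1, is 100 mm for a shift and pi/2 rad for a turn. A row lasts 1/8 s, in which the tool goes at most 62.5 mm and 10.7 degrees, less where a joint would pass 70% of its speed; a pose out of reach is approached as far as the arm can. A call with a number of a shift or a turn outside -1 to 1 is refused whole. A call with a gripper value outside its range is refused whole. The fingers move at their own pace and stop on an object; "force" is the grip in N (left out, the last holds). Time passes only in rows, so rows that do not move let the fingers close. It gives the time, the measured TCP pose, the force, the opening and the grip force at its end, in the units of the state.
- observe(): the state, without advancing time (a new reading comes with each control period).
- capture(name): name is "scene" or "side" or "wrist"; returns a dict with "pixels" (384x512x3 uint8, blue, green, red), "fx", "fy", "cx", "cy" (pixels), "extrinsics" (4x4, takes a point from camera to world coordinates); the wrist camera has in their place "tool_from_camera" (4x4, takes a point from camera to tool coordinates, whose origin is the TCP and whose axes are the flange's). Camera axes: x right, y down, z forward; pixel columns grow to the right and rows downward; lengths in mm; the calibration is good to about 2 mm. A picture is of the moment at which its call begins: read the wrist's pose just before it. There is no depth.
- sign_off(): hands the job in; it is judged then, once.
Trained networks look in the newest picture that a camera, given by its name, has taken for a name from the list of things; names that differ only in an ending like _2 or _b are one class to them, and where a whole thing is asked for, a point or a joint stands for the part that bears it (a point fixed in the world has none). Each returns a list of dicts, best first, with "confidence" (0 to 1); they miss things now and then, are a little off and sometimes report something else, mostly with a low value. They report only what shows in the picture. A call takes as long as a camera call. They do not tell look-alikes from the thing itself.
- boxes_of(name, camera): "pixel" ([row, column] in pixels, amid what is visible of it).
- trace(name, camera): "region" (384x512 bool, what is visible of it) and "pixel" ([row, column] in pixels, amid what is visible of it).
The state is a dict: "time": time; "q": joint angles; "qd": joint speeds; "effort": joint torques, N m; "position": TCP position; "tool_rot": TCP orientation; "ft_force": force on the tool from outside, world axes, zero at the start; "ft_torque": the same for the moment, N m; "grip_width": finger opening in mm; "grip_force": force on a finger pad.
Only numpy, scipy, OpenCV 4.12 (cv2) and the standard library are available. Lean on these libraries where they do the work, as an engineer would, in place of code of your own. Each camera call takes 0.05 s, during which the arm holds its last target. There are 200 camera calls.

## Working session

There is one attempt and no reset: what is moved stays moved. The work goes in short steps, Python scripts to look and compute and a tool call to move; the robot and the scene stay as the last step left them, time stands still between calls to the robot, and variables do not carry over. Pictures are saved under pics/ and viewed, at most 11 in all, crops included, and the job is handed in when it is done.

Besides the shell and the picture viewer there is one more tool, called after "Request:" as name(argument=value, ...), one argument or row to a line, values as JSON. arm_command: Moves the arm, as the interface text tells. Shift numbers are shares of 100 mm and turn numbers shares of pi/2 rad, none past 1 either way. Its arguments: {"type":"object","properties":{"increments":{"type":"array"},"force":{"type":"number"}},"required":["increments"]}

```bash
ls; mkdir -p pics
python3 - <<'E'
from cell import *
import cv2,numpy as np
s=observe();print({k:np.round(v,3) for k,v in s.items()})
print(grip_point_offset)
ims=[]
for c in("scene","side"):
    r=capture(c);ims.append(r["pixels"]);cv2.imwrite(f"pics/{c}0.png",r["pixels"])
    print(c,r["fx"],r["fy"],r["cx"],r["cy"]);print(np.round(r["extrinsics"],3).tolist())
    for n in["tray_top","tray_handle","tray_low","mat","lamp_stand","shoe","shoe_open","shoe_home","lever","lever_tip","dropper","petri","slide_box","beaker","tape","spatula"]:
        try: print(n,[(np.round(d["pixel"]).tolist(),round(d["confidence"],2)) for d in boxes_of(n,c)])
        except Exception as e: print(n,e)
r=capture("wrist");print(r["fx"],r["cx"],r["cy"],np.round(r["tool_from_camera"],3).tolist())
E
```

```text
pics
{'time': np.float64(0.0), 'q': array([-1.402,  0.053,  1.402,  0.   ,  1.689, -0.07 ]), 'qd': array([-0.   ,  0.002, -0.   , -0.001, -0.001, -0.001]), 'effort': array([ 0.0000e+00, -3.8167e+01, -3.6019e+01, -0.0000e+00,  6.0000e-03,
        0.0000e+00]), 'position': array([ 124.14 , -509.811,  230.472]), 'tool_rot': array([-0.001,  0.993,  0.119, -0.   ]), 'ft_force': array([-0.266,  1.61 , -0.252]), 'ft_torque': array([-0.028, -0.008,  0.03 ]), 'grip_force': np.float64(0.0), 'grip_width': np.float64(85.225)}
18.700000000000003
scene 349.7192967512299 349.7192967512299 259.08867992447904 191.97967328457702
[[-0.576, 0.638, -0.512, 985.631], [0.818, 0.453, -0.356, 321.451], [0.005, -0.624, -0.782, 824.932], [0.0, 0.0, 0.0, 1.0]]
tray_top [([207.0, 393.0], 0.94), ([254.0, 360.0], 0.76)]
tray_handle [([256.0, 361.0], 0.74), ([207.0, 391.0], 0.65), ([301.0, 292.0], 0.52), ([171.0, 259.0], 0.35)]
tray_low [([287.0, 348.0], 0.55)]
mat [([164.0, 203.0], 0.65)]
lamp_stand [([228.0, 241.0], 0.8), ([202.0, 266.0], 0.65)]
shoe [([207.0, 233.0], 0.63)]
shoe_open [([210.0, 234.0], 0.82)]
sho
[... 733 characters left out ...]
40.0], 0.96), ([225.0, 301.0], 0.32)]
shoe_open [([187.0, 241.0], 0.69)]
shoe_home [([191.0, 240.0], 0.96), ([201.0, 308.0], 0.19)]
lever [([204.0, 253.0], 0.49)]
lever_tip [([187.0, 242.0], 0.71), ([205.0, 252.0], 0.44), ([219.0, 302.0], 0.39)]
dropper [([248.0, 293.0], 0.73)]
petri [([201.0, 308.0], 0.82), ([156.0, 292.0], 0.41)]
slide_box [([158.0, 214.0], 0.95), ([190.0, 240.0], 0.22)]
beaker [([258.0, 160.0], 0.75), ([207.0, 235.0], 0.3)]
tape [([190.0, 242.0], 0.73), ([221.0, 302.0], 0.64)]
spatula [([135.0, 236.0], 0.92)]
275.4415844589523 255.38182796158716 190.25130120951823 [[0.0, -0.955, -0.296, 76.027], [1.0, 0.0, 0.0, 0.378], [0.0, -0.296, 0.955, -140.702], [0.0, 0.0, 0.0, 1.0]]
```

Run:
```python
import cv2
a=cv2.imread("pics/scene0.png");b=cv2.imread("pics/side0.png")
cv2.imwrite("pics/sceneA.png",cv2.resize(a[110:350,90:450],(800,533),interpolation=cv2.INTER_CUBIC))
cv2.imwrite("pics/sideA.png",cv2.resize(b[100:384,110:350],(507,600),interpolation=cv2.INTER_CUBIC))
```

```text
(no output)
```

View pics/sceneA.png

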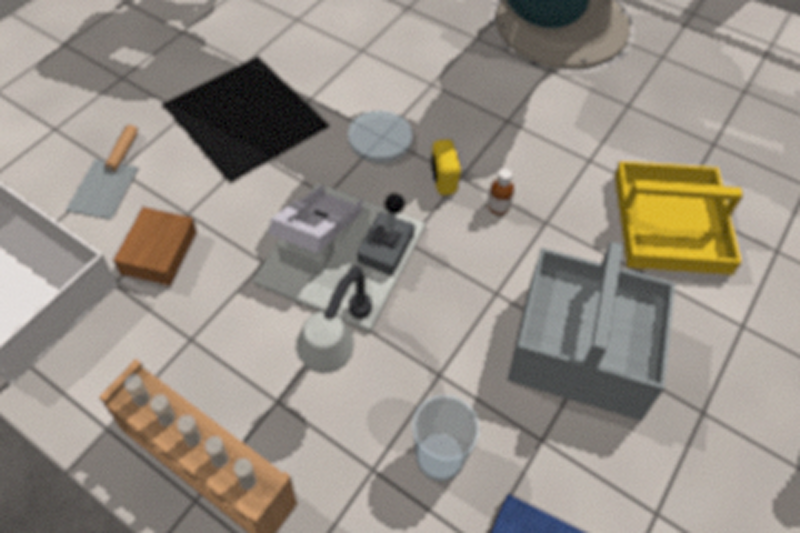

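View pics/sideA.png

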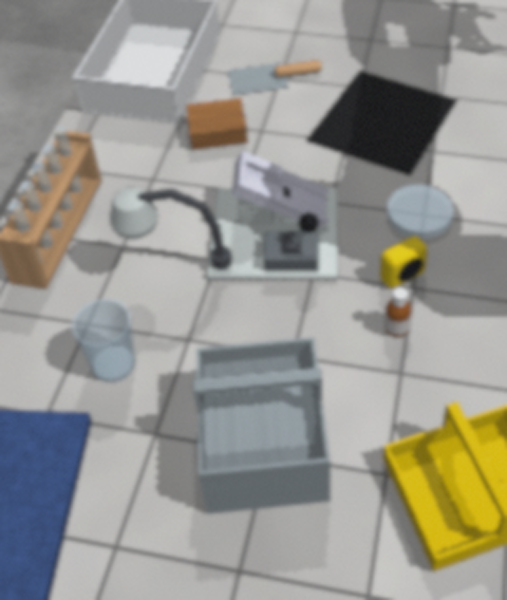

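The scene view shows the grey stack right of centre (full frame row 256, col 361), with the yellow look-alike up and to its right. The stand is at about (228,241) and the black mat at (164,203). The side view shows the stand and the stack both roughly aligned with the world axes, and the shoe slopes up toward +x.

```bash
cat > h.py <<'E'
import numpy as np,cv2
from cell import *
from scipy.spatial.transform import Rotation as R
def campose(c,r,s=None):
    if c!="wrist": return r["extrinsics"]
    T=np.eye(4);q=s["tool_rot"];T[:3,:3]=R.from_quat([q[1],q[2],q[3],q[0]]).as_matrix();T[:3,3]=s["position"]
    return T@r["tool_from_camera"]
def ground(cam,E,rc,z):
    d=E[:3,:3]@np.array([(rc[1]-cam["cx"])/cam["fx"],(rc[0]-cam["cy"])/cam["fy"],1.])
    return (E[:3,3]+d*(z-E[2,3])/d[2])
def proj(cam,E,P):
    p=(np.asarray(P)-E[:3,3])@E[:3,:3]
    return np.stack([p[...,1]/p[...,2]*cam["fy"]+cam["cy"],p[...,0]/p[...,2]*cam["fx"]+cam["cx"]],-1)
def world(x,y,yaw,P):
    P=np.asarray(P,float);c,s=np.cos(yaw),np.sin(yaw)
    return np.stack([x+c*P[...,0]-s*P[...,1],y+s*P[...,0]+c*P[...,1],P[...,2]],-1)
E
python3 - <<'E'
from h import *
cs={c:capture(c) for c in("scene","side")}
g=lambda c,rc,z:np.round(ground(cs[c],cs[c]["extrinsics"],rc,z)[:2],0).tolist()
S=lambda u,v:(110+v/2.2222,90+u/2.2222)
D=lambda u,v:(100+v/2.1125,110+u/2.1125)
print("handle",g("scene",(256,361),124),g("side",(294,232),110))
for n,z,sc,sd in [("handle ends top",130,[(612,250),(592,355)],[(196,381),(320,373)]),
 ("rim",86,[(540,252),(672,288),(662,385),(512,350)],[(198,347),(314,342),(327,462),(200,468)]),
 ("mat",4,[(258,58),(328,126),(231,181),(163,104)],[(366,71),(456,100),(409,174),(308,138)]),
 ("base",12,[(423,222),(368,330),(255,285)],[(338,276),(208,277),(337,185)]),
 ("petri",14,[(380,134)],[(420,210)]),("tape",30,[(446,168)],[(404,262)]),("dropper",40,[(501,190)],[(399,312)]),
 ("slidebox",34,[(156,240)],[(217,120)]),("spat",0,[(104,182)],[(273,75)]),("beaker",0,[(440,462)],[(113,365)]),("yellow",34,[(680,215)],[(470,490)]),
 ("yellow handle end",78,[(634,187),(742,192)],[(456,408)]),("knob",77,[(395,203)],[(308,222)])]:
  print(n,[g("scene",S(*p),z) for p in sc],[g("side",D(*p),z) for p in sd])
E
```

```text
handle [544.0, 294.0] [503.0, 306.0]
handle ends top [[460.0, 265.0], [584.0, 301.0]] [[568.0, 297.0], [447.0, 265.0]]
rim [[477.0, 196.0], [435.0, 337.0], [548.0, 371.0], [602.0, 229.0]] [[590.0, 228.0], [466.0, 199.0], [427.0, 337.0], [548.0, 366.0]]
mat [[352.0, -342.0], [403.0, -167.0], [559.0, -213.0], [509.0, -391.0]] [[494.0, -394.0], [345.0, -346.0], [398.0, -168.0], [556.0, -219.0]]
base [[471.0, 39.0], [638.0, 71.0], [668.0, -76.0]] [[465.0, 42.0], [629.0, 73.0], [495.0, -120.0]]
petri [[380.0, -92.0]] [[375.0, -91.0]]
tape [[391.0, 22.0]] [[385.0, 19.0]]
dropper [[389.0, 103.0]] [[381.0, 106.0]]
slidebox [[698.0, -206.0]] [[689.0, -201.0]]
spat [[658.0, -354.0]] [[642.0, -363.0]]
beaker [[715.0, 219.0]] [[708.0, 215.0]]
yellow [[289.0, 305.0]] [[282.0, 313.0]]
yellow handle end [[319.0, 244.0], [250.0, 355.0]] [[306.0, 248.0]]
knob [[508.0, 19.0]] [[509.0, 15.0]]
```

Request:
arm_command(
  increments=[
    [[0.46,-0.31,-0.03],[0,0,0],1],
    [[0.46,-0.31,-0.03],[0,0,0],1],
    [[0.46,-0.31,-0.03],[0,0,0],1],
    [[0.46,-0.31,-0.03],[0,0,0],1],
    [[0.46,-0.31,-0.03],[0,0,0],1],
    [[0.46,-0.31,-0.03],[0,0,0],1],
    [[0.46,-0.31,-0.03],[0,0,0],1],
    [[0.46,-0.31,-0.03],[0,0,0],1],
    [[0.46,-0.31,-0.03],[0,0,0],1],
    [[0.46,-0.31,-0.03],[0,0,0],1],
    [[0.46,-0.31,-0.03],[0,0,0],1],
    [[0.46,-0.31,-0.03],[0,0,0],1],
    [[0,0,0],[0,0,0],1],
    [[0,0,0],[0,0,0],1],
  ],
)

```text
time: 3.6
position: [572.4, -18.3, 267.1]
tool_rot: [0.0, 0.993, 0.119, -0.0]
ft_force: [-0.4, -0.2, -0.2]
grip_width: 85.9
grip_force: 0.0
```

Run:
```python
from h import *
import pickle
s=observe();r=capture("wrist");print(s["position"],s["tool_rot"],s["time"])
pickle.dump((s,r),open("w1.pkl","wb"))
cv2.imwrite("pics/w1.png",cv2.resize(r["pixels"],(800,600),interpolation=cv2.INTER_CUBIC))
```

```text
[572.36675094 -18.26151002 267.05977943] [ 1.39236281e-04  9.92862151e-01  1.19267097e-01 -2.99308929e-04] 3.6
```

View pics/w1.png

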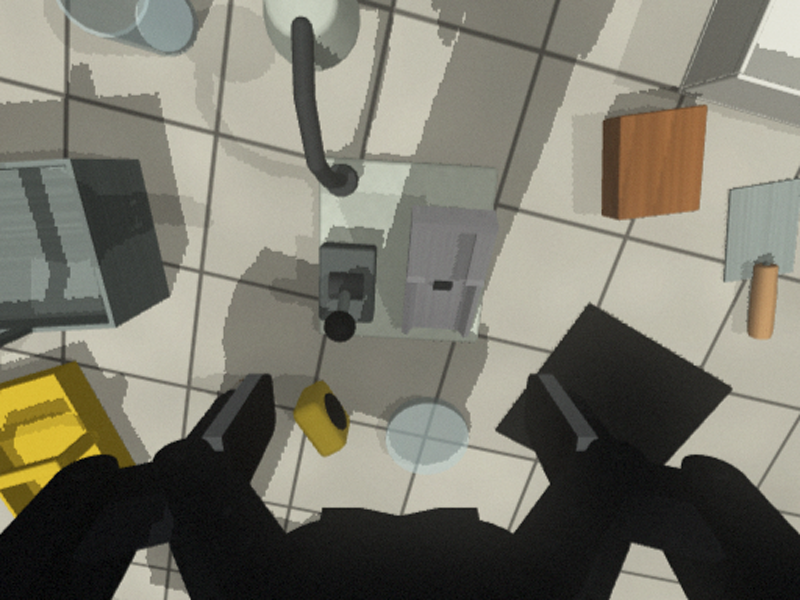

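The wrist view shows the whole stand (800x600 view): the base plate spans (319–497, 158–340), the knob is at (340,326) and the catch at (442,285). The mat is at lower right and the petri dish and tape are in front. Next I'll move over the tray.

Request:
arm_command(
  increments=[
    [[0.02,-0.51,0.06],[0,0,0],1],
    [[0.02,-0.51,0.06],[0,0,0],1],
    [[0.02,-0.51,0.06],[0,0,0],1],
    [[0.02,-0.51,0.06],[0,0,0],1],
    [[0.02,-0.51,0.06],[0,0,0],1],
    [[0.02,-0.51,0.06],[0,0,0],1],
    [[0,0,0],[0,0,0],1],
    [[0,0,0],[0,0,0],1],
  ],
)

```text
time: 4.65
position: [512.1, 280.9, 231.8]
tool_rot: [0.0, 0.993, 0.119, 0.0]
ft_force: [-0.1, 0.3, 0.3]
grip_width: 85.3
grip_force: 0.0
```

Run:
```python
from h import *
import pickle
s,r=pickle.load(open("w1.pkl","rb"));E=campose("wrist",r,s)
V=lambda u,v:(v/1.5625,u/1.5625)
g=lambda u,v,z:np.round(ground(r,E,V(u,v),z)[:2],1).tolist()
print("base TL,TR,BR,BL",g(321,158,12),g(497,170,12),g(480,340,12),g(319,334,12))
print("knob",g(340,326,78),"block",[g(*p,37) for p in [(320,243),(377,245),(374,318),(319,318)]])
print("catch",g(442,285,30)); print("mat",[g(*p,4) for p in[(590,304),(732,387),(497,430)]])
print("petri",g(428,436,14),"tape",g(322,418,40),'slidebox',g(655,160,34))
s=observe();r=capture("wrist");print(s["position"],s["time"])
pickle.dump((s,r),open("w2.pkl","wb"))
for n in("tray_top","tray_handle"):print(n,[(np.round(d["pixel"]).tolist(),round(d["confidence"],2)) for d in boxes_of(n,"wrist")])
cv2.imwrite("pics/w2.png",cv2.resize(r["pixels"],(800,600),interpolation=cv2.INTER_CUBIC))
```

```text
base TL,TR,BR,BL [634.6, 66.8] [661.5, -85.9] [502.7, -118.5] [471.1, 38.1]
knob [511.4, 16.2] block [[566.1, 50.4], [576.1, 1.9], [509.6, -10.4], [497.7, 38.5]]
catch [552.9, -63.7]
mat [[562.4, -215.2], [511.5, -393.7], [402.9, -169.7]]
petri [384.5, -96.3] tape [397.0, 16.2] slidebox [699.3, -205.7]
[512.08164088 280.86988671 231.79082166] 4.65
tray_top [([297.0, 210.0], 0.95), ([174.0, 255.0], 0.9), ([14.0, 359.0], 0.44)]
tray_handle [([173.0, 254.0], 0.86), ([295.0, 210.0], 0.75)]
```

View pics/w2.png

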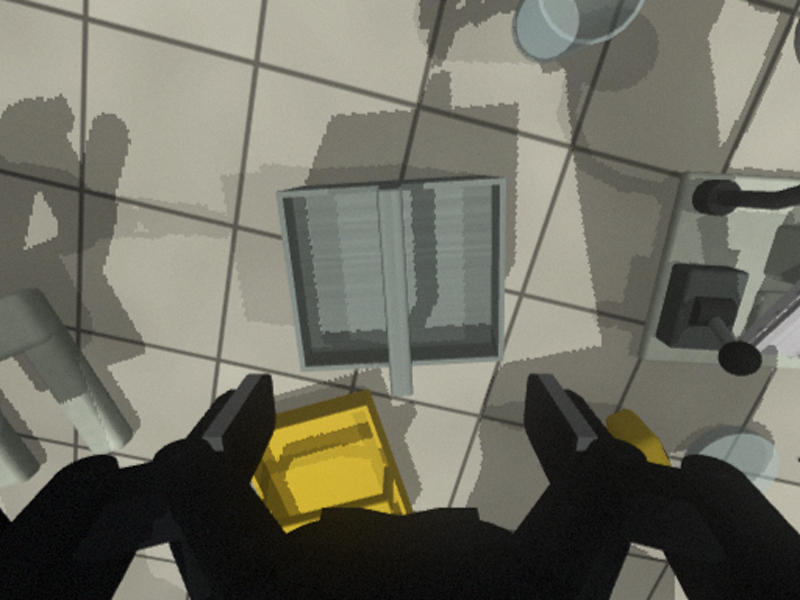

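The view shows the grey tray with rim corners at about (278,193), (504,178), (500,358) and (304,369). The handle bar runs from (391,185) to (402,395).

Run:
```python
from h import *
import pickle
from scipy.optimize import least_squares
s,r=pickle.load(open("w2.pkl","rb"));E=campose("wrist",r,s)
px=np.array([(193,278),(178,504),(358,500),(369,304),(185,391),(395,402)])/1.5625
P=np.array([(65,75,86),(65,-75,86),(-65,-75,86),(-65,75,86),(65,0,130),(-65,0,130)])
f=lambda p:(proj(r,E,world(*p,P))-px).ravel()
o=least_squares(f,[512,282,.26]);print(o.x,np.round(o.fun.reshape(-1,2),1).tolist())
# stand from w1
s,r=pickle.load(open("w1.pkl","rb"));E=campose("wrist",r,s)
px=np.array([(158,321),(170,497),(340,480),(334,319)])/1.5625
P=np.array([(85,80,12),(85,-80,12),(-85,-80,12),(-85,80,12)])
o=least_squares(f,[567,-22,.19]);print(o.x,np.round(o.fun.reshape(-1,2),1).tolist())
c,q=np.cos(o.x[2]),np.sin(o.x[2])
for n,p in dict(knob=(511.4,16.2),catch=(552.9,-63.7),b1=(566.1,50.4),b2=(576.1,1.9),b3=(509.6,-10.4),b4=(497.7,38.5)).items():
    d=np.array(p)-o.x[:2];print(n,np.round([c*d[0]+q*d[1],-q*d[0]+c*d[1]],1))
px=np.array([(304,590),(387,732),(430,497)])/1.5625
P=np.array([(85,95,4),(85,-95,4),(-85,95,4)])
o=least_squares(f,[453,-280,-.28]);print(o.x,np.round(o.fun.reshape(-1,2),1).tolist())
```

```text
[5.11342464e+02 2.81833564e+02 2.95941914e-01] [[-2.1, -1.9], [-1.4, 2.3], [1.5, 2.9], [1.4, -2.4], [0.7, -1.1], [1.2, 0.3]]
[ 5.66691391e+02 -2.50573186e+01  1.86480531e-01] [[-1.0, -1.7], [-2.2, 2.2], [2.9, -0.3], [1.7, -0.2]]
knob [-46.7  50.8]
catch [-20.7 -35.4]
b1 [13.4 74.3]
b2 [14.2 24.7]
b3 [-53.4  25. ]
b4 [-56.   75.2]
[ 4.55854601e+02 -2.82226650e+02 -2.79926923e-01] [[-1.0, -0.2], [0.5, 1.8], [1.0, -1.7]]
```

Request:
arm_command(
  increments=[
    [[-0.01,-0.01,0.42],[0,0,-0.029],1],
    [[0,0,0.42],[0,0,0],1],
    [[0,0,0.42],[0,0,0],1],
    [[0,0,0],[0,0,0],0],
    [[0,0,0],[0,0,0],-1],
    [[0,0,0],[0,0,0],-1],
    [[0,0,0],[0,0,0],-1],
    [[0,0,0],[0,0,0],-1],
    [[0,0,0],[0,0,0],-1],
    [[0,0,0],[0,0,0],-1],
  ],
  force=70,
)

```text
time: 6.05
position: [511.4, 283.2, 107.2]
tool_rot: [-0.0, 0.99, 0.142, 0.002]
ft_force: [-1.2, -0.1, 6.2]
grip_width: 12.8
grip_force: 69.6
```

Request:
arm_command(
  increments=[
    [[0,0,-0.1],[0,0,0],-1],
    [[0,0,-0.2],[0,0,0],-1],
    [[0,0,-0.3],[0,0,0],-1],
    [[0,0,-0.3],[0,0,0],-1],
    [[0,0,-0.3],[0,0,0.09],-1],
    [[0,0,0],[0,0,0.09],-1],
    [[0,0,0],[0,0,0.09],-1],
    [[0,0,0],[0,0,0.09],-1],
    [[0,0,0],[0,0,0],-1],
    [[0,0,0],[0,0,0],-1],
  ],
)

```text
time: 7.3
position: [510.5, 282.8, 225.1]
tool_rot: [0.0, 0.99, -0.139, -0.0]
ft_force: [-0.1, -0.0, -2.2]
grip_width: 12.6
grip_force: 68.3
```

Request:
arm_command(
  increments=[
    [[0.05,0.28,0],[0,0,0],-1],
    [[0.1,0.56,0],[0,0,0],-1],
    [[0.1,0.56,0],[0,0,0],-1],
    [[0.1,0.56,0],[0,0,0],-1],
    [[0.1,0.56,0],[0,0,0],-1],
    [[0.1,0.56,0],[0,0,0],-1],
    [[0.1,0.56,0],[0,0,0],-1],
    [[0.1,0.56,0],[0,0,0],-1],
    [[0.1,0.56,0],[0,0,0],-1],
    [[0.1,0.56,0],[0,0,0],-1],
    [[0.05,0.28,0],[0,0,0],-1],
    [[0,0,0],[0,0,0],-1],
    [[0,0,0],[0,0,0],-1],
  ],
)

```text
time: 8.93
position: [451.4, -282.4, 225.3]
tool_rot: [-0.0, 0.99, -0.139, -0.0]
ft_force: [0.5, 0.3, -3.3]
grip_width: 12.2
grip_force: 68.7
```

Request:
arm_command(
  increments=[
    [[0.03,0,0.3],[0,0,0],-1],
    [[0,0,0.4],[0,0,0],-1],
    [[0,0,0.4],[0,0,0],-1],
    [[0,0,0.3],[0,0,0],-1],
    [[0,0,0.1],[0,0,0],-1],
    [[0,0,0.06],[0,0,0],-1],
    [[0,0,0.05],[0,0,0],-1],
    [[0,0,0],[0,0,0],-1],
  ],
)

```text
time: 9.93
position: [454.5, -283.9, 64.9]
tool_rot: [0.0, 0.99, -0.14, 0.0]
ft_force: [-0.1, 1.4, -3.0]
grip_width: 12.7
grip_force: 68.6
```

Request:
arm_command(
  increments=[
    [[0,0,0.03],[0,0,0],-1],
    [[0,0,0.02],[0,0,0],-1],
    [[0,0,0.01],[0,0,0],-1],
    [[0,0,0],[0,0,0],-1],
  ],
)

```text
time: 10.42
position: [454.3, -284.0, 59.2]
tool_rot: [0.0, 0.99, -0.14, 0.0]
ft_force: [-3.6, 1.5, 5.1]
grip_width: 12.6
grip_force: 69.7
```

Request:
arm_command(
  increments=[
    [[0,0,0],[0,0,0],1],
    [[0,0,0],[0,0,0],1],
    [[0,0,0],[0,0,0],1],
    [[0,0,-0.3],[0,0,0],1],
    [[0,0,-0.6],[0,0,0],1],
    [[0,0,-0.6],[0,0,0],1],
    [[0,0,-0.2],[0,0,0],1],
  ],
)

```text
time: 11.3
position: [455.3, -284.5, 233.2]
tool_rot: [0.002, 0.99, -0.14, 0.003]
ft_force: [-0.7, 0.0, -2.0]
grip_width: 85.5
grip_force: 0.0
```

Request:
arm_command(
  increments=[
    [[-0.1,-0.56,0],[0,0,0],1],
    [[-0.1,-0.56,0],[0,0,0],1],
    [[-0.1,-0.56,0],[0,0,0],1],
    [[-0.1,-0.56,0],[0,0,0],1],
    [[-0.1,-0.56,0],[0,0,0],1],
    [[-0.1,-0.56,0],[0,0,0],1],
    [[-0.1,-0.56,0],[0,0,0],1],
    [[-0.1,-0.56,0],[0,0,0],1],
    [[-0.1,-0.56,0],[0,0,0],1],
    [[-0.1,-0.56,0],[0,0,0],1],
    [[0,0,0],[0,0,-0.1],1],
    [[0,0,0],[0,0,-0.1],1],
    [[0,0,0],[0,0,-0.1],1],
    [[0,0,0],[0,0,-0.06],1],
    [[0,0,0],[0,0,0],1],
    [[0,0,0],[0,0,0],1],
  ],
)

```text
time: 13.3
position: [513.5, 282.0, 228.2]
tool_rot: [0.0, 0.99, 0.141, -0.0]
ft_force: [-0.9, 0.6, 0.4]
grip_width: 85.6
grip_force: 0.0
```

Run:
```python
from h import *
import pickle
s=observe();r=capture("wrist");print(s["position"],s["tool_rot"],s["time"])
pickle.dump((s,r),open("w3.pkl","wb"))
t=trace("pack","wrist")
for d in t[:3]:
    m=d["region"];print(d["pixel"],d["confidence"],m.sum(),cv2.minAreaRect(np.argwhere(m)[:,::-1].astype(np.float32)))
sc=capture("scene")["pixels"]
a=cv2.resize(r["pixels"][80:260,130:370],(800,600),interpolation=cv2.INTER_CUBIC)
b=cv2.resize(sc[110:230,150:310],(320,240),interpolation=cv2.INTER_CUBIC)
a[:240,:320]=b
cv2.imwrite("pics/w3.png",a)
```

```text
[513.51230905 281.95123016 228.17463187] [ 4.50476638e-05  9.90045306e-01  1.40749029e-01 -2.96810300e-05] 13.3
[164.7, 255.6] 0.9 1478 ((253.31080627441406, 167.1351318359375), (31.564605712890625, 49.48409652709961), 9.462321281433105)
[235.8, 464.3] 0.44 661 ((464.6825866699219, 234.9833526611328), (44.55172348022461, 22.551721572875977), 43.602813720703125)
```

View pics/w3.png

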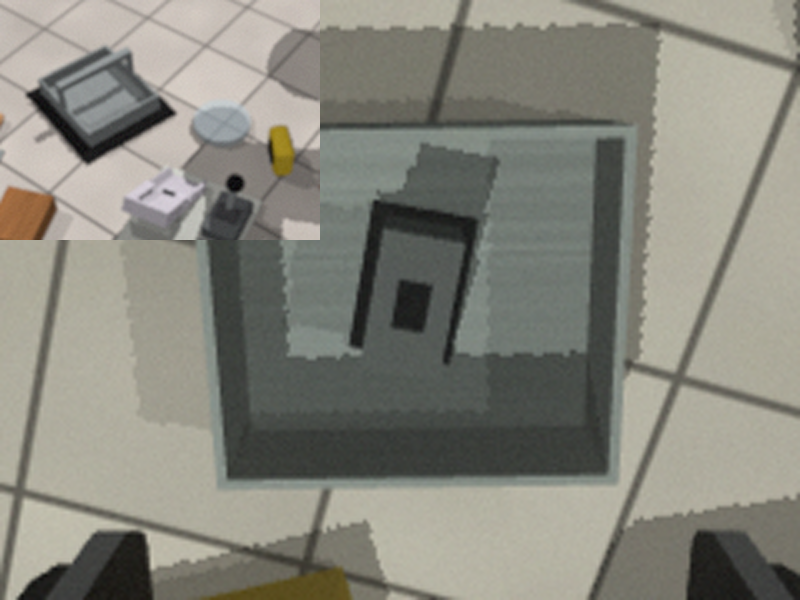

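The inset shows the tray standing squarely on the mat. The pack lies in the low tray, with foot corners at crop (372,202), (478,218), (448,363) and (350,347).

Run:
```python
from h import *
import pickle
from scipy.optimize import least_squares
s,r=pickle.load(open("w3.pkl","rb"));E=campose("wrist",r,s)
B=lambda a:np.array([(80+v/3.3333,130+u/3.3333) for u,v in a])
px=B([(372,202),(478,218),(448,363),(350,347),(412,306)])
P=np.array([(30,21,9),(30,-21,9),(-30,-21,9),(-30,21,9),(0,0,46)])
f=lambda p:(proj(r,E,world(*p,P))-px).ravel()
for k in(4,5):
  px_,P_=px[:k],P[:k]
  o=least_squares(lambda p:(proj(r,E,world(*p,P_))-px_).ravel(),[512,282,.2]);print(o.x,np.round(o.fun.reshape(-1,2),1).tolist())
px=B([(200,130),(635,125),(617,482),(220,487)])
P=np.array([(65,75,56),(65,-75,56),(-65,-75,56),(-65,75,56)])
o=least_squares(f,[512,282,.2]);print("low",o.x,np.round(o.fun.reshape(-1,2),1).tolist())
```

```text
[5.12077309e+02 2.83619949e+02 1.12393111e-01] [[-0.4, -0.1], [0.3, -0.1], [0.2, 0.6], [-0.0, -0.4]]
[5.12081679e+02 2.83552401e+02 1.12448391e-01] [[-0.4, -0.1], [0.3, -0.0], [0.2, 0.7], [-0.0, -0.3], [-0.0, -0.2]]
low [5.11004719e+02 2.80752298e+02 2.90819625e-01] [[-0.6, -3.2], [-0.2, 2.7], [1.1, 1.3], [0.5, -0.6]]
```

Request:
arm_command(
  increments=[
    [[-0.08,0.51,0.07],[0,0,0],1],
    [[-0.08,0.51,0.07],[0,0,0],1],
    [[-0.08,0.51,0.07],[0,0,0],1],
    [[-0.08,0.51,0.07],[0,0,0],1],
    [[-0.08,0.51,0.07],[0,0,0],1],
    [[-0.08,0.51,0.07],[0,0,0],1],
    [[-0.08,0.51,0.07],[0,0,0],1],
    [[0,0,0],[0,0,0.06],1],
    [[0,0,0],[0,0,0],1],
    [[0,0,0],[0,0,0],1],
  ],
)

```text
time: 14.7
position: [560.0, -75.9, 179.5]
tool_rot: [0.0, 0.995, 0.096, 0.0]
ft_force: [-0.3, -0.4, -1.4]
grip_width: 85.2
grip_force: 0.0
```

Run:
```python
from h import *
import pickle
s=observe();r=capture("wrist");print(s["position"],s["tool_rot"],s["time"])
pickle.dump((s,r),open("w4.pkl","wb"))
cv2.imwrite("pics/w4.png",cv2.resize(r["pixels"][:300,80:480],(800,600),interpolation=cv2.INTER_CUBIC))
```

```text
[559.96836511 -75.929358   179.46907865] [8.07584981e-05 9.95379463e-01 9.60192508e-02 1.45343142e-04] 14.7
```

View pics/w4.png

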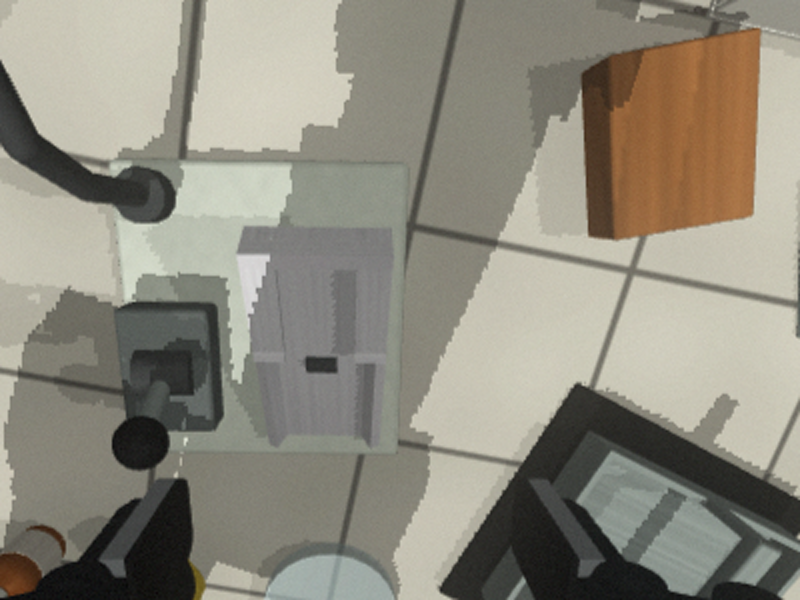

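Request:
arm_command(
  increments=[
    [[-0.5,0,0],[0,0,0],1],
    [[-0.5,0,0],[0,0,0],1],
    [[0,0,0],[0,0,0],1],
    [[0,0,0],[0,0,0],1],
  ],
)

```text
time: 15.25
position: [462.4, -95.0, 180.0]
tool_rot: [0.0, 0.995, 0.095, 0.001]
ft_force: [0.6, 0.5, 1.2]
grip_width: 85.4
grip_force: 0.0
```

Run:
```python
from h import *
import pickle
s=observe();r=capture("wrist");print(s["position"],s["tool_rot"],s["time"])
pickle.dump((s,r),open("w5.pkl","wb"))
cv2.imwrite("pics/w5.png",cv2.resize(r["pixels"][:300,80:480],(800,600),interpolation=cv2.INTER_CUBIC))
```

```text
[462.40476711 -95.02337051 180.04329993] [3.24800347e-04 9.95432050e-01 9.54677120e-02 9.18825443e-04] 15.25
```

View pics/w5.png

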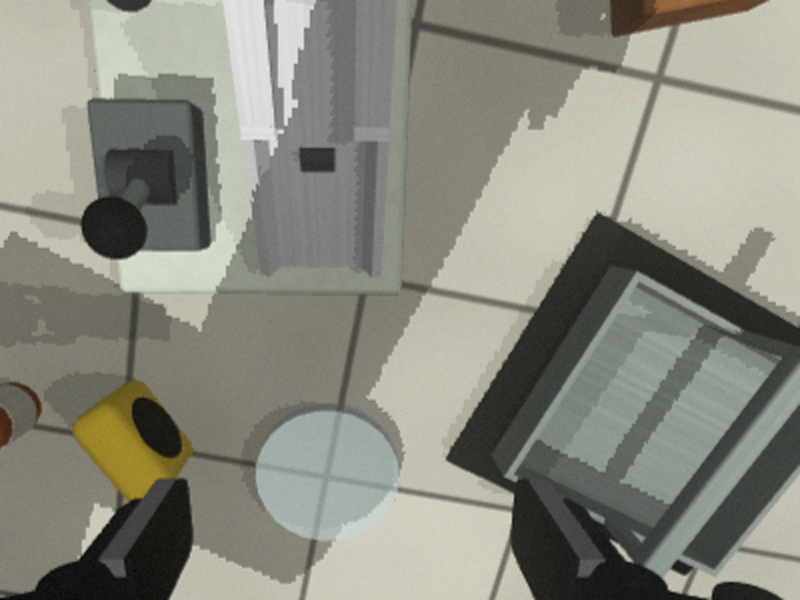

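w4 shows the stand from above: plate corners (118,163), (408,163) and (397,452), the catch at (306–337, 357–372) and the knob at (140,443). w5 shows plate corners (122,292) and (401,293), the catch at (299–336, 148–172) and the knob at (114,227). The tray on the mat looks fine.

Run:
```python
from h import *
import pickle
for f,c0,rows in(("w4.pkl",240,(172,230)),("w5.pkl",238,(66,150))):
    s,r=pickle.load(open(f,"rb"));g=r["pixels"].mean(2)
    print(f,"col profile",rows[0],g[rows[0]:rows[1],c0-4:c0+5].mean(1).round().astype(int).tolist())
    rc=rows[0]+ (10 if f=="w4.pkl" else 14)
    print("row prof catch",rc,g[rc-1:rc+2,200:290].mean(0).round().astype(int).tolist())
    rl=213 if f=="w4.pkl" else 128
    print("row prof low",rl,g[rl-2:rl+3,200:290].mean(0).round().astype(int).tolist())
```

```text
w4.pkl col profile 172 [130, 131, 131, 130, 131, 124, 92, 48, 49, 49, 50, 51, 49, 55, 93, 131, 131, 131, 129, 129, 130, 131, 130, 130, 131, 129, 129, 129, 129, 129, 128, 128, 127, 127, 127, 127, 127, 127, 126, 126, 126, 127, 126, 126, 127, 130, 136, 137, 136, 136, 135, 136, 135, 134, 123, 121, 124, 123]
row prof catch 182 [194, 190, 122, 124, 122, 120, 121, 122, 115, 115, 116, 114, 118, 121, 120, 120, 120, 121, 122, 125, 132, 132, 129, 128, 131, 130, 129, 129, 131, 130, 125, 120, 100, 49, 50, 51, 51, 48, 52, 51, 49, 48, 50, 52, 51, 52, 49, 57, 89, 129, 130, 133, 132, 134, 130, 130, 130, 129, 120, 116, 114, 115, 106, 106, 106, 105, 105, 115, 134, 134, 135, 136, 139, 139, 141, 138, 140, 142, 136, 134, 117, 127, 129, 128, 128, 128, 130, 129, 130, 129]
row prof low 213 [139, 140, 140, 139, 139, 134, 130, 117, 117, 118, 118, 118, 117, 114, 112, 113, 114, 117, 120, 120, 119, 120, 119, 125, 126, 125, 124, 122, 124, 122, 123, 127, 124, 127, 129, 127, 124, 124, 125, 127, 127, 125, 127, 129, 127, 128, 127, 127, 127, 127, 127, 128, 128, 127, 124, 125, 125, 115, 105, 108, 106, 98, 97, 98, 97, 10
[... 762 characters left out ...]
 51, 51, 52, 53, 50, 51, 54, 90, 127, 130, 132, 130, 132, 130, 130, 128, 129, 119, 115, 108, 106, 106, 102, 93, 94, 96, 97, 97, 114, 130, 131, 130, 129, 131, 141, 142, 143, 143, 142, 141, 138, 132, 125, 120, 128, 128, 129, 129, 127, 129]
row prof low 128 [133, 129, 119, 121, 120, 120, 121, 120, 121, 113, 112, 112, 112, 114, 116, 121, 119, 120, 119, 119, 124, 125, 125, 123, 125, 123, 121, 123, 126, 126, 125, 127, 128, 125, 122, 125, 123, 128, 126, 124, 126, 126, 127, 128, 128, 127, 125, 126, 123, 125, 127, 128, 130, 124, 124, 125, 120, 113, 106, 107, 106, 95, 96, 96, 97, 97, 118, 128, 128, 128, 128, 137, 138, 140, 141, 139, 140, 140, 140, 136, 132, 120, 130, 128, 128, 129, 129, 129, 130, 130]
```

Run:
```python
from h import *
import pickle
from scipy.optimize import least_squares
A=[pickle.load(open(f,"rb")) for f in("w4.pkl","w5.pkl")]
E=[campose("wrist",r,s) for s,r in A]
V=lambda u,v:(v/2,80+u/2)
C,S=np.cos(np.pi/6),np.sin(np.pi/6)
def sh(o,p): return np.array([o[0]+C*p[0]-S*p[2],o[1]+p[1],o[2]+S*p[0]+C*p[2]])
obs=[(0,(85,80,12),V(118,163)),(0,(85,-80,12),V(408,163)),(0,(-85,-80,12),V(397,452)),(1,(-85,80,12),V(122,292)),(1,(-85,-80,12),V(401,293))]
so=[(0,(50,0,0),(178,240.2)),(0,(-16,0,0),(216.8,239.8)),(1,(50,0,0),(73.2,238.3)),(1,(-16,0,0),(133.2,238.3))]
def f(p):
    e=[]
    for k,P,x in obs: e.append(proj(A[k][1],E[k],world(*p[:3],P))-np.array(x))
    for k,P,x in so: e.append(2*(proj(A[k][1],E[k],world(*p[:3],sh(p[3:],P)))-np.array(x)))
    return np.ravel(e)
o=least_squares(f,[567,-24,.19,-60,-36,20]);p=o.x
print(np.round(p,3));print(np.round(o.fun.reshape(-1,2),1).tolist())
J=o.jac;print("sd/px",np.sqrt(np.diag(np.linalg.inv(J.T@J))).round(2))
for x in(19,50,81):print(x,world(*p[:3],sh(p[3:],(x,0,0))).round(1))
# knob triangulation
def ray(k,rc):
    c=A[k][1];d=E[k][:3,:3]@np.array([(rc[1]-c["cx"])/c["fx"],(rc[0]-c["cy"])/c["fy"],1]);return E[k][:3,3],d/np.linalg.norm(d)
M=np.zeros((3,3));b=np.zeros(3)
for k,rc in((0,V(140,443)),(1,V(114,227))):
    c,d=ray(k,rc);Q=np.eye(3)-np.outer(d,d);M+=Q;b+=Q@c
kn=np.linalg.solve(M,b);print("knob",kn)
c,s=np.cos(p[2]),np.sin(p[2]);d=kn[:2]-p[:2];print("in stand",c*d[0]+s*d[1],-s*d[0]+c*d[1])
```

```text
[ 5.66778e+02 -2.61350e+01  1.74000e-01 -5.43950e+01 -3.18420e+01
  2.17130e+01]
[[-3.6, -5.1], [-0.4, 3.6], [3.8, 1.7], [0.3, -1.7], [2.3, 1.8], [-0.3, -1.5], [0.4, 2.1], [0.3, -1.9], [-0.4, 2.0]]
sd/px [0.49 0.49 0.   0.57 0.57 1.34]
19 [534.9 -64.   31.2]
50 [561.3 -59.4  46.7]
81 [587.8 -54.8  62.2]
knob [511.2330988   16.38650451  78.2807531 ]
in stand -47.36915447646422 51.473633910724814
```

```bash
cat > fit.py <<'E'
from h import *
import pickle
from scipy.optimize import least_squares
A=[pickle.load(open(f,"rb")) for f in("w4.pkl","w5.pkl","w1.pkl")]
E=[campose("wrist",r,s) for s,r in A]
V=lambda u,v:(v/2,80+u/2)
W=lambda u,v:(v/1.5625,u/1.5625)
C,S=np.cos(np.pi/6),np.sin(np.pi/6)
def sh(o,p): return np.array([o[0]+C*p[0]-S*p[2],o[1]+p[1],o[2]+S*p[0]+C*p[2]])
obs=[(0,(85,80,12),V(118,163)),(0,(85,-80,12),V(408,163)),(0,(-85,-80,12),V(397,452)),(1,(-85,80,12),V(122,292)),(1,(-85,-80,12),V(401,293)),
 (2,(85,80,12),W(321,158)),(2,(85,-80,12),W(497,170)),(2,(-85,-80,12),W(480,340)),(2,(-85,80,12),W(319,334))]
so=[(0,(50,0,0),(178,240.2)),(0,(-16,0,0),(216.8,239.8)),(1,(50,0,0),(73.2,238.3)),(1,(-16,0,0),(133.2,238.3)),(2,(50,0,0),W(442,280))]
for k,P,x in obs: print(k,P,ground(A[k][1],E[k],x,12).round(1)[:2])
def f(p,full=0):
    e=[]
    for k,P,x in obs: e.append(proj(A[k][1],E[k],world(*p[:3],np.array(P)*[p[6],p[7],1]))-np.array(x))
    for k,P,x in so: e.append(2*(proj(A[k][1],E[k],world(*p[:3],sh(p[3:6],P)))-np.array(x)))
    return np.ravel(e)
o=least_squares(f,[567,-24,.19,-60,-36,20,1,1]);p=o.x
print(np.round(p,3));print(np.round(o.fun.reshape(-1,2),1).tolist())
for x in(19,50,81):print(x,world(*p[:3],sh(p[3:],(x,0,0))).round(1))
E
python3 fit.py
```

```text
0 (85, 80, 12) [634.2  61.9]
0 (85, -80, 12) [663.2 -86.6]
0 (-85, -80, 12) [ 501.4 -116.5]
1 (-85, 80, 12) [469.9  36.1]
1 (-85, -80, 12) [ 499.  -117.1]
2 (85, 80, 12) [634.6  66.8]
2 (85, -80, 12) [661.5 -85.9]
2 (-85, -80, 12) [ 502.7 -118.5]
2 (-85, 80, 12) [471.1  38.1]
[ 5.67091e+02 -2.59480e+01  1.77000e-01 -5.48220e+01 -3.19070e+01
  2.19060e+01  9.72000e-01  9.67000e-01]
[[-1.1, -2.7], [1.4, 0.6], [1.5, -0.2], [-1.9, 0.6], [-0.4, -0.3], [0.3, 1.5], [-0.1, 1.3], [1.6, -1.8], [-0.3, 1.7], [-0.2, -1.6], [0.5, 2.4], [0.2, -2.0], [-0.4, 2.3], [0.0, -0.5]]
19 [534.9 -64.1  31.4]
50 [561.4 -59.4  46.9]
81 [587.8 -54.7  62.4]
```

Request:
arm_command(
  increments=[
    [[0.17,-0.52,-0.02],[0,0,0],1],
    [[0.17,-0.52,-0.02],[0,0,0],1],
    [[0.17,-0.52,0],[0,0,0],1],
    [[0.17,-0.52,0],[0,0,0],1],
    [[0.17,-0.52,0],[0,0,0],1],
    [[0.17,-0.52,0],[0,0,0],1],
    [[0.18,-0.52,0],[0,0,0],1],
    [[0,0,0.3],[0,0,0.05],1],
    [[0,0,0.3],[0,0,0],1],
    [[0,0,0],[0,0,0],1],
    [[0,0,0],[0,0,0],1],
  ],
)

```text
time: 16.68
position: [511.5, 285.4, 124.6]
tool_rot: [-0.0, 0.998, 0.056, 0.001]
ft_force: [-0.6, -0.3, 0.7]
grip_width: 85.1
grip_force: 0.0
```

Run:
```python
from h import *
s=observe();print(s["position"],s["tool_rot"],s["time"])
q=s["tool_rot"];M=R.from_quat([q[1],q[2],q[3],q[0]]).as_matrix()
print(M.T@(np.array([512.1,283.6,18])-s["position"]),"yaw",np.arctan2(M[1,0],M[0,0]))
```

```text
[511.54954534 285.42881697 124.57535493] [-3.11168726e-04  9.98429918e-01  5.60084511e-02  8.09736308e-04] 16.675
[  0.16642492   1.93546137 106.57476316] yaw 0.11207515407919427
```

Request:
arm_command(
  increments=[
    [[0,0.02,0.4],[0,0,0],1],
    [[0,0,0.4],[0,0,0],1],
    [[0,0,0.2],[0,0,0],1],
    [[0,0,0.06],[0,0,0],1],
    [[0,0,0],[0,0,0],0],
    [[0,0,0],[0,0,0],-1],
    [[0,0,0],[0,0,0],-1],
    [[0,0,0],[0,0,0],-1],
    [[0,0,0],[0,0,0],-1],
    [[0,0,0],[0,0,0],-1],
  ],
  force=50,
)

```text
time: 17.92
position: [511.7, 283.2, 18.5]
tool_rot: [-0.0, 0.998, 0.056, 0.001]
ft_force: [-0.9, -0.2, 6.2]
grip_width: 29.1
grip_force: 52.0
```

Request:
arm_command(
  increments=[
    [[0,0,-0.1],[0,0,0],-1],
    [[0,0,-0.3],[0,0,0],-1],
    [[0,0,-0.5],[0,0,0],-1],
    [[0,0,-0.4],[0,0,0],-1],
    [[-0.03,0.25,0],[0,0,0],-1],
    [[-0.06,0.5,0],[0,0,0],-1],
    [[-0.07,0.5,0],[0,0,0],-1],
    [[-0.07,0.5,0],[0,0,0],-1],
    [[-0.07,0.5,0],[0,0,0],-1],
    [[-0.07,0.5,0],[0,0,0],-1],
    [[-0.07,0.5,0],[0,0,0],-1],
    [[-0.03,0.25,0],[0,0,-0.046],-1],
    [[0,0,0],[0,0.11,0],-1],
    [[0,0,0],[0,0.11,0],-1],
    [[0,0,0],[0,0.113,0],-1],
    [[0,0,0],[0,0,0],-1],
    [[0,0,0],[0,0,0],-1],
  ],
)

```text
time: 20.05
position: [503.8, -70.5, 148.5]
tool_rot: [-0.023, 0.962, 0.089, 0.257]
ft_force: [0.2, 0.5, -2.7]
grip_width: 29.0
grip_force: 51.1
```

```bash
cat > go.py <<'E'
from h import *
import sys
def rel(xs,h,dy=0,psi=.185):
    s=observe();q=s["tool_rot"];M=R.from_quat([q[1],q[2],q[3],q[0]]).as_matrix()
    c,sn=np.cos(psi),np.sin(psi);C,S=np.cos(np.pi/6),.5
    X=np.array([C*c,C*sn,S]);Y=np.array([-sn,c,0]);Z=np.cross(X,Y)
    O=np.array([534.9,-64.9,31.4])-19*X
    d=s["position"]-O;print("t",s["time"],"shoe coords of TCP",np.round([d@X,d@Y,d@Z],1),"F shoe",np.round([s["ft_force"]@X,s["ft_force"]@Y,s["ft_force"]@Z],1))
    tgt=O+xs*X+dy*Y+h*Z
    Mt=np.stack([X,-Y,-Z],1)
    print("shift/100",np.round(M.T@(tgt-s["position"])/100,3),"turn",np.round(R.from_matrix(M.T@Mt).as_rotvec()/(np.pi/2),4),"w",s["grip_width"])
if __name__=="__main__": rel(*map(float,sys.argv[1:]))
E
python3 go.py 16 44.5
```

```text
t 20.05 shoe coords of TCP [ 50.2   0.2 117.2] F shoe [-1.1  0.4 -2.5]
shift/100 [-0.341  0.001  0.728] turn [ 0.0009  0.001  -0.0003] w 29.046984637765377
```

Request:
arm_command(
  increments=[
    [[-0.17,0,0.36],[0,0,0],-1],
    [[-0.17,0,0.37],[0,0,0],-1],
    [[0,0,0],[0,0,0],-1],
    [[0,0,0],[0,0,0],-1],
  ],
)

```text
time: 20.55
position: [511.8, -69.2, 69.4]
tool_rot: [-0.023, 0.962, 0.089, 0.258]
ft_force: [0.9, 0.2, -2.6]
grip_width: 29.4
grip_force: 51.0
```

```bash
python3 go.py 16 24.5
python3 - <<'E'
from h import *
import pickle
s=observe();r=capture("wrist");pickle.dump((s,r),open("w6.pkl","wb"))
cv2.imwrite("pics/w6.png",cv2.resize(r["pixels"][110:350,120:400],(700,600),interpolation=cv2.INTER_CUBIC))
E
```

```text
t 20.55 shoe coords of TCP [17.6  0.  44.6] F shoe [-0.5  0.1 -2.7]
shift/100 [-0.016  0.     0.201] turn [ 0.0008 -0.0008  0.0001] w 29.359135377877145
```

View pics/w6.png

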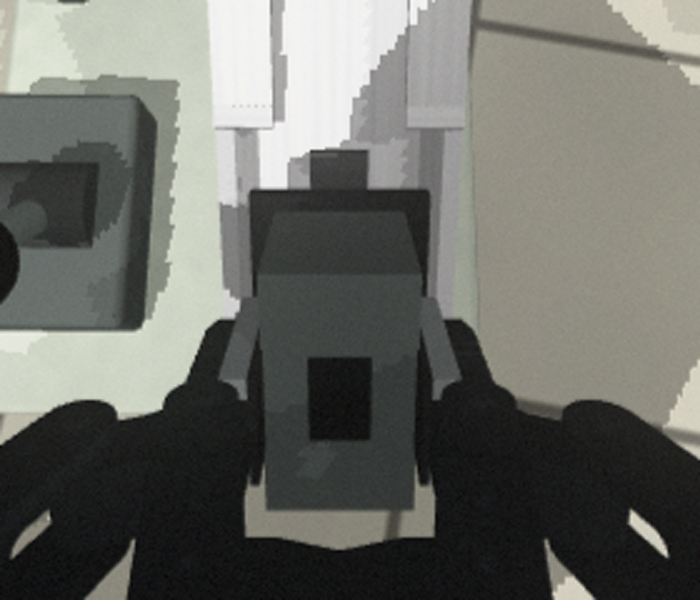

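The view shows the foot (cols 250–430, centre 340), the catch (311–368, centre 339.5) and the lip gap (273–407, centre 340) all lined up.

Request:
arm_command(
  increments=[
    [[-0.02,0,0.15],[0,0,0],-1],
    [[0,0,0.07],[0,0,0],-1],
    [[0,0,0.03],[0,0,0],-1],
    [[0,0,0],[0,0,0],-1],
  ],
)

```text
time: 21.1
position: [521.0, -67.1, 45.0]
tool_rot: [-0.024, 0.962, 0.089, 0.258]
ft_force: [0.1, -0.6, -2.9]
grip_width: 29.0
grip_force: 51.2
```

```bash
python3 go.py 16 14.5
```

```text
t 21.1 shoe coords of TCP [13.6  0.4 18.8] F shoe [-1.4 -0.6 -2.5]
shift/100 [0.024 0.004 0.043] turn [ 0.0006 -0.     -0.0004] w 28.9903426169531
```

Request:
arm_command(
  increments=[
    [[0,0,0.015],[0,0,0],-1],
    [[0,0,0.015],[0,0,0],-1],
    [[0,0,0],[0,0,0],-1],
  ],
)

```text
time: 21.48
position: [522.2, -67.0, 42.9]
tool_rot: [-0.024, 0.962, 0.089, 0.258]
ft_force: [-15.2, -0.1, 12.2]
grip_width: 28.8
grip_force: 53.6
```

```bash
python3 go.py 16 14.5
```

```text
t 21.475 shoe coords of TCP [13.6  0.3 16.4] F shoe [-6.8  2.7 18. ]
shift/100 [0.024 0.003 0.019] turn [ 0.0005  0.0003 -0.0002] w 28.83660138913097
```

Request:
arm_command(
  increments=[
    [[0,0,-0.01],[0,0,0],-1],
    [[0.06,0,0],[0,0,0],-1],
    [[0.08,0,0],[0,0,0],-1],
    [[0.08,0,0],[0,0,0],-1],
    [[0,0,0],[0,0,0],-1],
  ],
)

```text
time: 22.1
position: [541.3, -63.3, 54.4]
tool_rot: [-0.024, 0.962, 0.089, 0.258]
ft_force: [0.1, -0.2, -0.8]
grip_width: 29.4
grip_force: 51.7
```

```bash
python3 go.py 80 17
```

```text
t 22.1 shoe coords of TCP [36.2  0.4 16.6] F shoe [-0.4 -0.3 -0.8]
shift/100 [ 0.438  0.003 -0.004] turn [ 0.0007 -0.0005 -0.0003] w 29.416358302044735
```

Request:
arm_command(
  increments=[
    [[0.08,0,0],[0,0,0],-1],
    [[0.08,0,0],[0,0,0],-1],
    [[0.08,0,0],[0,0,0],-1],
    [[0.08,0,0],[0,0,0],-1],
    [[0.04,0,0],[0,0,0],-1],
    [[0,0,0],[0,0,0],-1],
  ],
)

```text
time: 22.85
position: [571.4, -57.6, 71.8]
tool_rot: [-0.024, 0.962, 0.089, 0.258]
ft_force: [-0.2, 0.7, -1.3]
grip_width: 29.0
grip_force: 51.7
```

```bash
python3 go.py 80 17
```

```text
t 22.85 shoe coords of TCP [71.4  0.5 16.4] F shoe [-0.7  0.7 -1.1]
shift/100 [ 0.086  0.005 -0.006] turn [ 0.0004  0.0001 -0.0005] w 29.00097493815174
```

Request:
arm_command(
  increments=[
    [[0.05,0,0],[0,0,0],-1],
    [[0.03,0,0],[0,0,0],-1],
    [[0.015,0,0],[0,0,0],-1],
    [[0,0,0],[0,0,0],-1],
  ],
)

```text
time: 23.35
position: [579.3, -56.1, 76.4]
tool_rot: [-0.024, 0.962, 0.089, 0.258]
ft_force: [-0.3, 0.1, -1.4]
grip_width: 29.0
grip_force: 51.7
```

```bash
python3 go.py 82 17
```

```text
t 23.35 shoe coords of TCP [80.7  0.5 16.4] F shoe [-0.9  0.1 -1. ]
shift/100 [ 0.013  0.005 -0.006] turn [ 0.0004  0.0002 -0.0006] w 29.036631519881954
```

Not yet at the stop wall; small steps until a push shows.

Request:
arm_command(
  increments=[
    [[0.01,0,0],[0,0,0],-1],
    [[0.01,0,0],[0,0,0],-1],
    [[0,0,0],[0,0,0],-1],
  ],
)

```text
time: 23.72
position: [580.9, -55.8, 77.3]
tool_rot: [-0.024, 0.962, 0.089, 0.257]
ft_force: [0.1, 0.7, -2.6]
grip_width: 29.1
grip_force: 51.5
```

```bash
python3 go.py 82 17
```

```text
t 23.725 shoe coords of TCP [82.6  0.5 16.3] F shoe [-1.1  0.7 -2.4]
shift/100 [-0.006  0.005 -0.007] turn [ 0.0004  0.0004 -0.0006] w 29.084392231056487
```

Request:
arm_command(
  increments=[
    [[0.01,0,0],[0,0,0],-1],
    [[0.01,0,0],[0,0,0],-1],
    [[0,0,0],[0,0,0],-1],
  ],
)

```text
time: 24.1
position: [581.4, -55.7, 77.6]
tool_rot: [-0.024, 0.962, 0.089, 0.256]
ft_force: [-10.3, -1.7, 1.2]
grip_width: 29.6
grip_force: 52.9
```

```bash
python3 go.py 84 17
```

```text
t 24.1 shoe coords of TCP [83.1  0.5 16.3] F shoe [-8.5  0.2  6.3]
shift/100 [ 0.009  0.005 -0.007] turn [ 0.      0.0025 -0.0006] w 29.591951918604526
```

Request:
arm_command(
  increments=[
    [[0.005,0,0],[0,0,0],-1],
    [[0,0,0],[0,0,0],-1],
    [[-0.02,0,0],[0,0,0],-1],
    [[-0.02,0,0],[0,0,0],-1],
    [[0,0,0],[0,0,0],-1],
  ],
)

```text
time: 24.72
position: [579.7, -56.0, 76.7]
tool_rot: [-0.024, 0.962, 0.089, 0.258]
ft_force: [-0.1, 0.1, -2.2]
grip_width: 29.4
grip_force: 51.5
```

```bash
python3 go.py 84 17
```

```text
t 24.725 shoe coords of TCP [81.2  0.5 16.4] F shoe [-1.2  0.1 -1.9]
shift/100 [ 0.028  0.005 -0.006] turn [ 0.0005  0.0002 -0.0006] w 29.40303678923586
```

Request:
arm_command(
  increments=[
    [[-0.01,0,0],[0,0,0],-1],
    [[-0.01,0,0],[0,0,0],-1],
    [[0,0,0],[0,0,0],-1],
  ],
)

```text
time: 25.1
position: [579.1, -56.3, 77.0]
tool_rot: [-0.023, 0.961, 0.089, 0.259]
ft_force: [5.4, 2.3, -0.7]
grip_width: 28.9
grip_force: 51.4
```

```bash
python3 go.py 84 17
```

```text
t 25.1 shoe coords of TCP [80.8  0.3 17. ] F shoe [ 4.7  1.3 -3.5]
shift/100 [0.032 0.003 0.   ] turn [ 0.0009 -0.0019 -0.0006] w 28.93163382515895
```

The pack reached the stop wall, and the pull back met the catch about 2 mm later, so it holds. Release and back away.

Request:
arm_command(
  increments=[
    [[0.015,0,0],[0,0,0],-1],
    [[0,0,0],[0,0,0],-0.2],
    [[0,0,0],[0,0,0],0.3],
    [[0,0,0],[0,0,0],0.3],
    [[0,0,0],[0,0,0],0.3],
    [[0,0,-0.2],[0,0,0],0.3],
    [[0,0,-0.5],[0,0,0],0.3],
    [[0,0,-0.4],[0,0,0],-1],
    [[0,0,0],[0,0,0],-1],
    [[0,0,0],[0,0,0],-1],
  ],
)

```text
time: 26.35
position: [525.0, -66.1, 171.1]
tool_rot: [-0.024, 0.962, 0.089, 0.257]
ft_force: [-1.3, 0.5, -0.7]
grip_width: 1.2
grip_force: 0.0
```

Run:
```python
from h import *
s=observe();q=s["tool_rot"];M=R.from_quat([q[1],q[2],q[3],q[0]]).as_matrix()
for P in((459.1,6.3,140),(459.1,6.3,60)): print(np.round(M.T@(np.array(P)-s["position"])/100,3),s["position"])
print("standX in tool",M.T@[np.cos(.185),np.sin(.185),0])
r=capture("wrist");cv2.imwrite("pics/w7.png",cv2.resize(r["pixels"][60:300,120:440],(800,600),interpolation=cv2.INTER_CUBIC))
```

```text
[-0.602 -0.832  0.012] [524.99920428 -66.12437009 171.0852429 ]
[-1.001 -0.832  0.705] [524.99920428 -66.12437009 171.0852429 ]
standX in tool [ 0.86656641 -0.00127644  0.49906014]
```

View pics/w7.png

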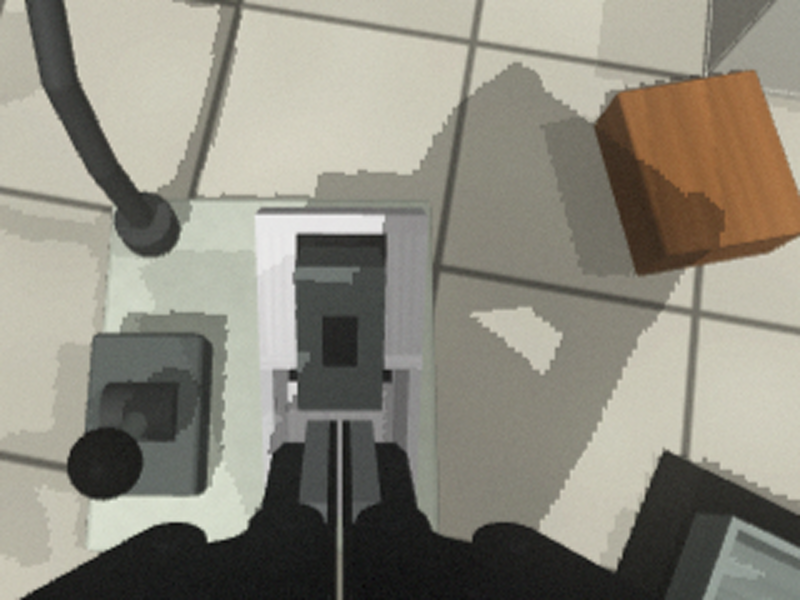

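The view shows the pack seated between the lips at (340,320), and the lever still off, with the knob at (105,463). Next, the lever.

Request:
arm_command(
  increments=[
    [[-0.2,-0.28,0],[0,0,0],-1],
    [[-0.2,-0.28,0],[0,0,0],-1],
    [[-0.2,-0.27,0.01],[0,0,0],-1],
    [[-0.13,0,0.23],[0,0,0],-1],
    [[-0.13,0,0.23],[0,0,0],-1],
    [[-0.13,0,0.23],[0,0,0],-1],
    [[0,0,0],[0,0,0],-1],
    [[0,0,0],[0,0,0],-1],
  ],
)

```text
time: 27.4
position: [460.4, 6.2, 62.1]
tool_rot: [-0.024, 0.962, 0.089, 0.257]
ft_force: [-0.2, -0.0, -0.3]
grip_width: 0.3
grip_force: 0.0
```

Request:
arm_command(
  increments=[
    [[0.074,0,0.043],[0,0,0],-1],
    [[0.074,0,0.043],[0,0,0],-1],
    [[0.074,0,0.043],[0,0,0],-1],
    [[0.074,0,0.043],[0,0,0],-1],
    [[0.074,0,0.043],[0,0,0],-1],
    [[0.074,0,0.043],[0,0,0],-1],
    [[0.074,0,0.043],[0,0,0],-1],
    [[0.05,0,0.03],[0,0,0],-1],
    [[0,0,0],[0,0,0],-1],
  ],
)

```text
time: 28.52
position: [525.1, 18.2, 61.4]
tool_rot: [-0.024, 0.962, 0.089, 0.258]
ft_force: [0.0, 0.9, 0.5]
grip_width: 0.1
grip_force: 0.0
```

Request:
arm_command(
  increments=[
    [[0.035,0,0.02],[0,0,0],-1],
    [[0.035,0,0.02],[0,0,0],-1],
    [[0,0,0],[0,0,0],-1],
  ],
)

```text
time: 28.9
position: [532.8, 19.6, 61.4]
tool_rot: [-0.024, 0.962, 0.089, 0.258]
ft_force: [-0.4, 0.5, 0.0]
grip_width: 0.4
grip_force: 0.2
```

Run:
```python
from h import *
r=capture("wrist");sd=capture("side");sc=capture("scene")
a=cv2.resize(r["pixels"][40:280,100:420],(800,600),interpolation=cv2.INTER_CUBIC)
a[:200,:260]=cv2.resize(sd["pixels"][160:240,190:294],(260,200),interpolation=cv2.INTER_CUBIC)
a[:200,540:]=cv2.resize(sc["pixels"][180:260,200:304],(260,200),interpolation=cv2.INTER_CUBIC)
cv2.imwrite("pics/w8.png",a)
for c in("wrist","side"):print([(np.round(d["pixel"]).tolist(),round(d["confidence"],2)) for d in boxes_of("lever_tip",c)])
print(observe()["ft_force"])
```

```text
[]
[([204.0, 241.0], 0.52)]
[-0.2271266   0.99440519  0.02111146]
```

View pics/w8.png

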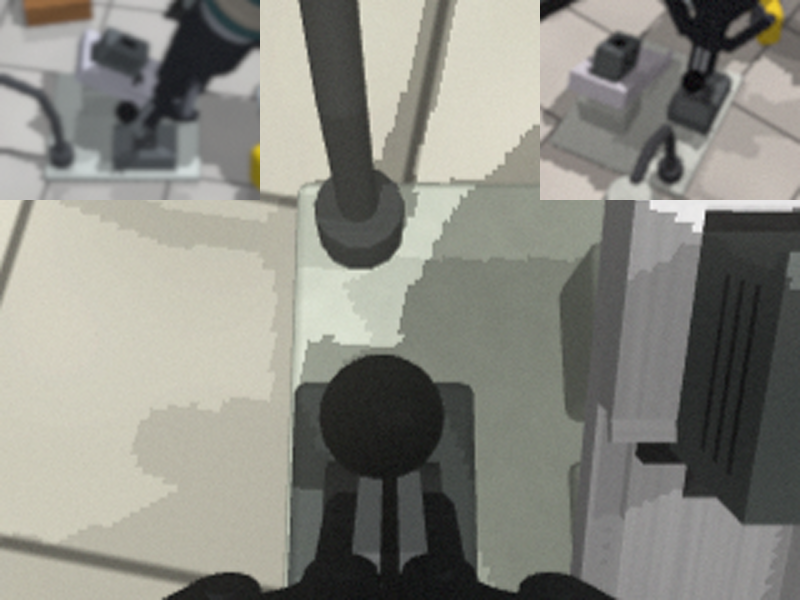

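The lever is leaning to the on side, with the knob at (381,416). I'll push on to its stop.

Request:
arm_command(
  increments=[
    [[0.017,0,0.01],[0,0,0],-1],
    [[0.017,0,0.01],[0,0,0],-1],
    [[0,0,0],[0,0,0],-1],
  ],
)

```text
time: 29.52
position: [536.5, 20.4, 61.1]
tool_rot: [-0.024, 0.962, 0.089, 0.257]
ft_force: [-0.8, -0.4, -0.1]
grip_width: 0.1
grip_force: 0.5
```

Run:
```python
from h import *
s=observe();r=capture("wrist");E=campose("wrist",r,s);print(s["position"],s["ft_force"])
m=(r["pixels"].mean(2)<32).astype(np.uint8);m[:150]=0;m[260:]=0
c=cv2.HoughCircles(cv2.medianBlur(r["pixels"],3).mean(2).astype(np.uint8),cv2.HOUGH_GRADIENT,1,40,param1=100,param2=15,minRadius=18,maxRadius=32)
for u,v,R_ in c[0][:4]:
    w=ground(r,E,(v,u),78);d=w[:2]-[566.9,-25.9];print(u,v,R_,w.round(1),"standx",np.cos(.185)*d[0]+np.sin(.185)*d[1],"y",-np.sin(.185)*d[0]+np.cos(.185)*d[1])
```

```text
[536.5149093   20.36730329  61.1438356 ] [-0.83560648 -0.43297479 -0.14744532]
252.5 205.5 24.3 [554.7  24.9  78. ] standx -2.6476304852696835 y 52.20983077256752
84.5 15.5 28.0 [652.7 149.3  78. ] standx 116.6099444474533 y 156.45888958869014
243.5 132.5 19.1 [594.2  37.5  78. ] standx 38.53676096247314 y 57.2851545437476
```

Request:
arm_command(
  increments=[
    [[0.013,0,0.008],[0,0,0],-1],
    [[0.013,0,0.008],[0,0,0],-1],
    [[0,0,0],[0,0,0],-1],
  ],
)

```text
time: 29.95
position: [538.6, 20.9, 60.7]
tool_rot: [-0.024, 0.962, 0.089, 0.256]
ft_force: [-12.9, -2.5, 6.3]
grip_width: -0.1
grip_force: 6.7
```

The lever is against its stop. I'll back off and clear.

Request:
arm_command(
  increments=[
    [[-0.13,0,-0.075],[0,0,0],-1],
    [[-0.26,0,-0.15],[0,0,0],-1],
    [[-0.2,0,-0.3],[0,0,0],-1],
    [[0,0,-0.5],[0,0,0],-1],
    [[0,0,-0.5],[0,0,0],-1],
    [[0,0,0],[0,0,0],-1],
    [[0,0,0],[0,0,0],-1],
  ],
)

```text
time: 30.82
position: [414.5, -2.4, 163.7]
tool_rot: [-0.024, 0.962, 0.089, 0.258]
ft_force: [0.4, 0.0, -0.4]
grip_width: -0.0
grip_force: 0.0
```

Run:
```python
from h import *
s=observe();r=capture("wrist");E=campose("wrist",r,s);print(s["position"],s["ft_force"],s["time"])
sd=capture("side");sc=capture("scene")
a=np.zeros((600,800,3),np.uint8)
a[:300,:400]=cv2.resize(r["pixels"],(400,300),interpolation=cv2.INTER_AREA)
a[:300,400:]=cv2.resize(sd["pixels"][130:280,170:370],(400,300),interpolation=cv2.INTER_CUBIC)
a[300:,:400]=cv2.resize(sc["pixels"][110:320,130:410],(400,300),interpolation=cv2.INTER_CUBIC)
a[300:,400:]=cv2.resize(r["pixels"][60:240,140:380],(400,300),interpolation=cv2.INTER_CUBIC)
cv2.imwrite("pics/w9.png",a)
```

```text
[414.47999745  -2.3673641  163.68545315] [ 0.4012267   0.01292988 -0.44643636] 30.825
```

View pics/w9.png

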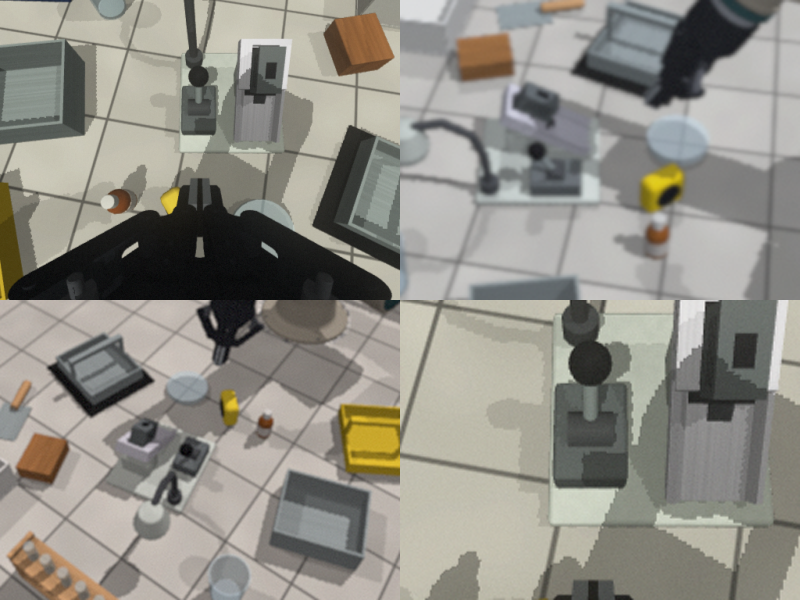

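The pack is home with the catch standing right behind its foot (bottom right, (712,405)). The lever leans to +x, the tray is on the mat, and the bystanders are untouched.

```bash
python3 -c "
from cell import *
print(sign_off())"
```

```text
the job is handed in; nothing more can be done
None
```

The job is handed in: the top tray stands on the mat, the battery pack is home in the shoe with the catch holding it, and the lever is on at its stop, after about 31 s of the 72 s allowed. The gripper is clear of everything.

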